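# Make up two drone repair kits

## Robot

A 6-joint arm with a two-finger parallel gripper is mounted at the origin on the work surface. World frame = base frame: x ahead of the robot, y to its left, z up, the work surface at z = 0. Lengths are in m, angles in rad, forces in N, time in s.
With the tool pointing down it reaches from about 0.375 to 0.9 m from the base axis. Payload 3.1 kg.
Tool frame: the origin (TCP) lies on the centre line of the jaws, within the pads' length; the fingertips stand robot.tcp_to_tips ahead of it and the grasp point (between the pads) lies 3 mm ahead of it (robot.tcp_to_tips is the distance from the TCP to the fingertips, in m); z points along the fingers, y is the line along which they close (so a half turn about z gives the same grasp; the last joint's range is limited). The gripper opens to 87 mm and grips with 3 to 60 N. Pads are 19 mm wide; open, the fingers measure 117 mm over their backs; the gripper's body (75 mm by 190 mm) begins 51 mm behind the grasp point.
Start: joints at [-1.329, 0.527, 1.433, -0, 1.181, -0.178], TCP at [0.255, -0.57, 0.245] pointing down, gripper open.
Joint ranges: [-3.08, 3.08], [-0.75, 2.2], [0.22, 2.44], [-1.43, 4.57], [0, 2.65], [-2.85, 2.85]. Speed limits (rad/s): [2.79, 2.79, 3.14, 3.14, 3.14, 3.14].

## Interface

Orientations are given as a unit quaternion [x, y, z, w].
In Python, from rig import robot gives the robot as it stands. The module is installed in compiled form; this text tells all that it offers.
- The arm moves only by the shell command python3 -m jog 'ROWS' [FORCE]. ROWS is JSON, one flat list of numbers, 5 for each row, row after row: the finger opening in m, from 0 to 0.087, then the shift along the tool's x, y, z in m, then the turn about the tool's z in units of 10 degrees (1.0 is 10 degrees). In form: [claw, x, y, z, roll, claw, x, y, z, roll, ...]. A call has 1 to 20 rows; each row shifts and turns the commanded pose from where the row before left it, along the tool's axes as they then stand; what a row does not reach is not made up. A row lasts 1/8 s, in which the tool goes at most 62.5 mm and 10.7 degrees, less where a joint would pass 70% of its speed; a pose out of reach is approached as far as the arm can. A call with a gripper value outside its range is refused whole. The fingers move at their own pace and stop on an object; FORCE is the grip in N (left out, the last holds). Time passes only in rows, so rows that do not move let the fingers close. It gives the time, the measured TCP pose, the force, the opening and the grip force at its end, in the units of the state.
- robot.get_obs(): the state, without advancing time (a new reading comes with each control period).
- robot.camera(name): name is "scene" or "top"; returns the picture (480x640x3 uint8, blue, green, red); there is no depth.
- robot.camera_model(name): a dict with "fx", "fy", "cx", "cy" (pixels), "distortion" ([k1, k2, p1, p2, k3] as OpenCV has them; the pictures are not rectified), "R" (3x3) and "t" (3): a world point X has camera coordinates R X + t. Camera axes: x right, y down, z forward; pixel columns grow to the right and rows downward; lengths in m; the calibration is good to about 2 mm. A picture is of the moment at which its call begins. camera_model takes no time and is no camera call.
- robot.hand_in(): hands the job in; it is judged then, once.
Trained networks look in the newest picture that a camera, given by its name, has taken for a name from the list of things; names that differ only in an ending like _2 or _b are one class to them, and where a whole thing is asked for, a point or a joint stands for the part that bears it (a point fixed in the world has none). Each returns a list of dicts, best first, with "conf" (0 to 1); they miss things now and then, are a little off and sometimes report something else, mostly with a low value. They report only what shows in the picture. A call takes as long as a camera call. They do not tell look-alikes from the thing itself.
- robot.look_for(camera, label): "extent" ([centre column, centre row, width, height] in pixels, round what is visible of it).
- robot.outline_of(camera, label): "region" (480x640 bool, what is visible of it) and "extent" ([centre column, centre row, width, height] in pixels, round what is visible of it).
The state is a dict: "time": time; "q": joint angles; "joint_velocities": joint speeds; "joint_torque": joint torques, N m; "position": TCP position; "tool_rot": TCP orientation; "ft_force": force on the tool from outside, world axes, zero at the start; "moment": the same for the moment, N m; "grip_width": finger opening in m; "grip_force": force on a finger pad.
Only numpy, scipy, OpenCV 4.12 (cv2) and the standard library are available. Lean on these libraries where they do the work, as an engineer would, in place of code of your own. Each camera call takes 0.05 s, during which the arm holds its last target. There are 200 camera calls.

## Task

Make up the two drone repair kits from the stock on the mat: the long battery, the large motor and the camera go in the long three-compartment tray, the small motor and the video transmitter in the short two-compartment tray. Give every part its own compartment (the battery the oblong one), set down without dropping it, upright as it stood and flat on the tray's floor, and let go. Leave the short battery, the flux jar and the solder spool where they are.

Things in the scene. Friction and masses are not known exactly. Their poses are not given: they have to be found in the camera images.
- long_tray: Long shallow white tray, grey floor, three compartments in a row, fixed to the bench left or right of the mat. 236 x 70 mm (x, y); floor 3 mm thick; walls and dividers 4 mm thick, 10 mm high. Origin: centre of underside, z up. At y = 0: two square compartments, 62 x 62 mm inside, centred at x = -83 and -17 mm, and an oblong one, 96 x 62 mm, at x = +66 mm.
- short_tray: Short shallow white tray, grey floor, two compartments, fixed to the bench on the other side of the mat. 136 x 70 mm (x, y); floor 3 mm thick; walls and divider 4 mm thick, 10 mm high. Origin: centre of underside, z up. Its square compartments, 62 x 62 mm inside, are centred at x = -33 and +33 mm, y = 0.
- large_motor: The large drone motor: an upright bright aluminium cylinder with a dark band, 40 mm in diameter and 34 mm high, with a thin steel shaft stub (8 mm in diameter, 7 mm tall) on top. About 0.1 kg. Stands loose on the grey work mat, among the other stock, at any yaw. Origin at the centre of its underside, z up. 
- small_motor: The small drone motor: like the large one but thinner, 28 mm in diameter and 34 mm high, with the same shaft stub on top. About 0.05 kg. Stands loose on the grey work mat, among the other stock, at any yaw. Origin at the centre of its underside, z up. 
- long_battery: The long battery pack: a grey block with a pale paper sleeve, 72 x 34 x 32 mm (x, y, z), a brass contact on top near its +x end. About 0.18 kg. Stands loose on the grey work mat, among the other stock, at any yaw. Origin at the centre of its underside, z up. 
- camera_unit: The camera: a black square block, 34 x 34 mm and 32 mm high, with a round lens barrel (22 mm in diameter, 10 mm tall) on top. About 0.05 kg. Stands loose on the grey work mat, among the other stock, at any yaw. Origin at the centre of its underside, z up. 
- transmitter: The video transmitter: a dark metal block with aluminium cooling fins on top running along x, 44 x 30 x 32 mm (x, y, z) overall. About 0.07 kg. Stands loose on the grey work mat, among the other stock, at any yaw. Origin at the centre of its underside, z up. 
- short_battery: Not wanted, stays where it is: the short battery pack, a grey block with a pale paper sleeve, 46 x 26 x 16 mm (x, y, z). Stands loose on the grey work mat, among the other stock, at any yaw. Origin at the centre of its underside, z up. 
- flux_jar: Not wanted, stays where it is: an amber glass jar with a white lid, 38 mm in diameter, 30 mm high. Stands loose on the grey work mat, among the other stock, at any yaw. Origin at the centre of its underside, z up. 
- solder_spool: Not wanted, stays where it is: a metal spool standing on its flange, 48 mm in diameter, 22 mm high. Stands loose on the grey work mat, among the other stock, at any yaw. Origin at the centre of its underside, z up. 
Not all that is in view belongs to the job. What is shaped like the small_motor but red or yellow is not meant.

How it is judged:
At the end, for the whole second after the job is handed in: Each part flat (tilt < 0.1 rad, within 3.5 mm) on its own compartment's floor in its own tray, centre within 24 mm of the compartment's, battery in the oblong one, at rest, released; motor and camera, motor and transmitter either way round. Other stock within 25 mm of its start (z of long_battery in the frame of long_tray between -0.002 and 0.0065 m and angle between each of long_battery, large_motor, camera_unit, small_motor, transmitter's own z axis and vertical below 0.1 rad and linear speed of each of long_battery, large_motor, camera_unit, small_motor, transmitter below 0.02 m/s and angular speed of each of long_battery, large_motor, camera_unit, small_motor, transmitter below 0.3 rad/s and contact force between each of long_battery, large_motor, camera_unit, small_motor, transmitter and the fingers below 0.05 N and z of large_motor in the frame of long_tray between -0.002 and 0.0065 m and z of camera_unit in the frame of long_tray between -0.002 and 0.0065 m and z of small_motor in the frame of short_tray between -0.002 and 0.0065 m and z of transmitter in the frame of short_tray between -0.002 and 0.0065 m and x of long_battery in the frame of long_tray between 0.042 and 0.09 m and y of long_battery in the frame of long_tray between -0.024 and 0.024 m and (((x of large_motor in the frame of long_tray between -0.107 and -0.059 m and y of large_motor in the frame of long_tray between -0.024 and 0.024 m) and (x of camera_unit in the frame of long_tray between -0.041 and 0.007 m and y of camera_unit in the frame of long_tray between -0.024 and 0.024 m)) or ((x of large_motor in the frame of long_tray between -0.041 and 0.007 m and y of large_motor in the frame of long_tray between -0.024 and 0.024 m) and (x of camera_unit in the frame of long_tray between -0.107 and -0.059 m and y of camera_unit in the frame of long_tray between -0.024 and 0.024 m))) and (((x of small_motor in the frame of short_tray between -0.057 and -0.009 m and y of small_motor in the frame of short_tray between -0.024 and 0.024 m) and (x of transmitter in the frame of short_tray between 0.009 and 0.057 m and y of transmitter in the frame of short_tray between -0.024 and 0.024 m)) or ((x of small_motor in the frame of short_tray between 0.009 and 0.057 m and y of small_motor in the frame of short_tray between -0.024 and 0.024 m) and (x of transmitter in the frame of short_tray between -0.057 and -0.009 m and y of transmitter in the frame of short_tray between -0.024 and 0.024 m))) and distance of each of short_battery, flux_jar, solder_spool from where it was at the start of the episode below 0.025 m); the robot touches nothing.
It fails at once if a kit part is let fall from more than 25 mm above the tray's floor ((height (world z) of long_battery above 0.028 m and contact force between long_battery and anything else below 0.001 N) or (height (world z) of large_motor above 0.028 m and contact force between large_motor and anything else below 0.001 N) or (height (world z) of camera_unit above 0.028 m and contact force between camera_unit and anything else below 0.001 N) or (height (world z) of small_motor above 0.028 m and contact force between small_motor and anything else below 0.001 N) or (height (world z) of transmitter above 0.028 m and contact force between transmitter and anything else below 0.001 N)).
It fails at once if the short battery, the flux jar or the solder spool is pushed or carried more than 25 mm from its place (distance of any of short_battery, flux_jar, solder_spool from where it was at the start of the episode above 0.025 m).
It also fails if it takes over 136 s, if anything falls off the work surface, if the arm or the gripper's body presses on something with over 40 N, if the wrist force passes 120 N, or if a joint passes its speed limit or range.

## Working session

There is one attempt and no reset: what is moved stays moved. The work goes in short steps, Python scripts to look and compute and a shell command to move; the robot and the scene stay as the last step left them, time stands still between calls to the robot, and variables do not carry over. Pictures are saved under pics/ and viewed, at most 14 in all, crops included, and the job is handed in when it is done.

```bash
mkdir -p pics; python3 - <<'E'
from rig import robot
import cv2,numpy as np
for n in("top","scene"):
    cv2.imwrite(f"pics/{n}0.png",robot.camera(n)); m=robot.camera_model(n); print(n,m)
o=robot.get_obs();print(o["position"],o["tool_rot"],robot.tcp_to_tips,o["time"])
for n in ["long_tray","short_tray","large_motor","small_motor","long_battery","camera_unit","transmitter","short_battery","flux_jar","solder_spool"]:
    print(n,[(round(d["conf"],2),np.round(d["extent"]).tolist()) for d in robot.look_for("top",n)][:4])
E
```

```text
top {'fx': 545.4307268152547, 'fy': 545.4307268152547, 'cx': 315.5802915056107, 'cy': 246.07982848300128, 'distortion': array([-0.15353753,  0.        ,  0.        ,  0.        ,  0.        ]), 'R': array([[ 2.53527030e-02, -9.99678564e-01,  9.49082168e-05],
       [-9.89958870e-01, -2.51194098e-02, -1.39105901e-01],
       [ 1.39063571e-01,  3.43275536e-03, -9.90277506e-01]]), 't': array([-0.02385448,  0.57046861,  0.9381747 ])}
scene {'fx': 495.26989848188816, 'fy': 495.26989848188816, 'cx': 315.3250507559615, 'cy': 233.13167236774626, 'distortion': array([0.04358572, 0.        , 0.        , 0.        , 0.        ]), 'R': array([[ 0.83533646,  0.54965203,  0.00977923],
       [ 0.48680158, -0.73132013, -0.4776977 ],
       [-0.25541577,  0.40379885, -0.87846985]]), 't': array([-0.46443365, -0.26495907,  1.01565591])}
[ 0.25517709 -0.56983604  0.24366062] [ 9.77940883e-01  2.08879428e-01 -3.42315786e-05 -1.00630097e-03] 0.022 0.1
long_tray [(0.73, [468.0, 311.0, 53.0, 130.0])]
short_tray [(0.9, [151.0, 304.0, 41.0, 76.0])]
large_motor [(0.7, [374.0, 250.0, 27.0, 21.0])]
small_motor [(0.6, [308.0, 286.0, 14.0, 16.0]), (0.53, [306.0, 250.0, 11.0, 18.0]), (0.5, [341.0, 273.0, 16.0, 16.0]), (0.5, [375.0, 250.0, 27.0, 23.0])]
long_battery [(0.7, [255.0, 196.0, 41.0, 41.0]), (0.61, [306.0, 250.0, 13.0, 20.0])]
camera_unit [(0.89, [244.0, 300.0, 25.0, 24.0]), (0.68, [306.0, 248.0, 14.0, 19.0]), (0.44, [311.0, 196.0, 21.0, 24.0])]
transmitter [(0.59, [373.0, 304.0, 27.0, 19.0])]
short_battery [(0.56, [309.0, 195.0, 24.0, 22.0])]
flux_jar [(0.88, [251.0, 255.0, 20.0, 26.0])]
solder_spool [(0.85, [373.0, 201.0, 22.0, 24.0])]
```

```bash
python3 - <<'E'
import cv2
a=cv2.imread("pics/top0.png")
cv2.imwrite("pics/t1.png",cv2.resize(a[160:400,120:520],None,fx=2,fy=2,interpolation=cv2.INTER_CUBIC))
cv2.imwrite("pics/t2.png",cv2.resize(a[170:330,220:420],None,fx=3.75,fy=3.75,interpolation=cv2.INTER_CUBIC))
E
```

```text
(no output)
```

View pics/t1.png

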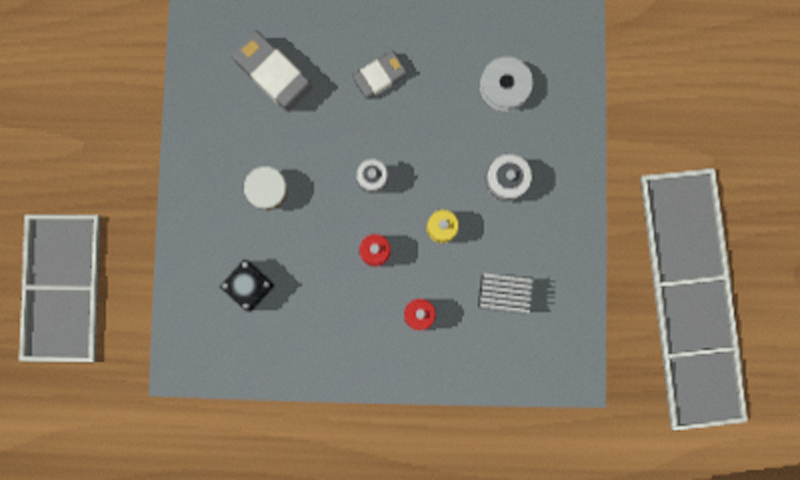

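View pics/t2.png

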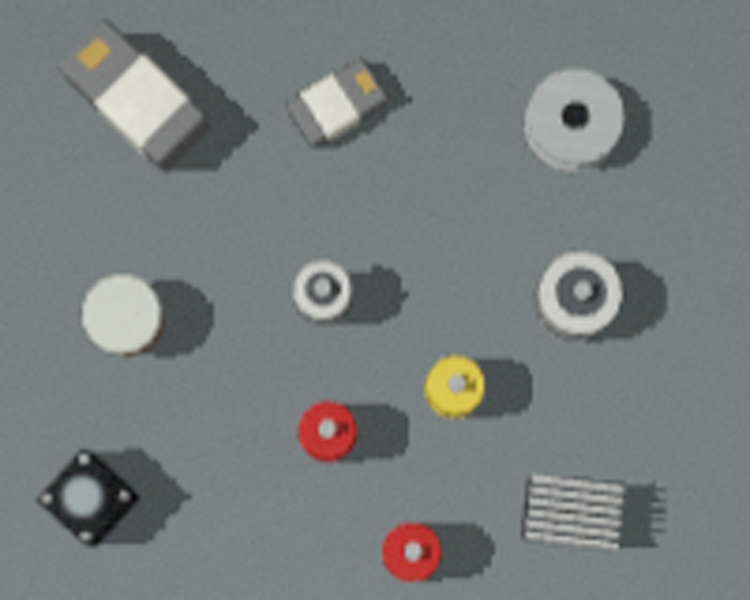

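View pics/scene0.png

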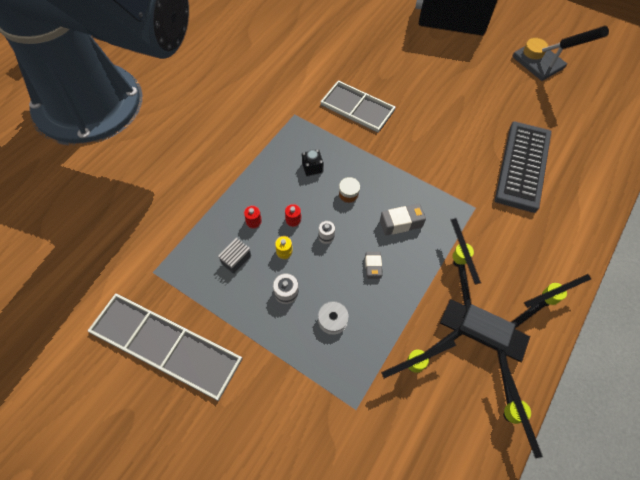

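Top view shows, in full-image pixels: long battery at about (255,196), small motor (306,247), large motor (374,248), camera (243,302), transmitter (373,306). The long tray is on the right (-y) with the oblong compartment at its far end, and the short tray is on the left. The red and yellow motors are decoys.

```bash
cat >h.py <<'E'
from rig import robot
import cv2,numpy as np,json
def w(px,z,cam="top"):
    m=robot.camera_model(cam);K=np.array([[m["fx"],0,m["cx"]],[0,m["fy"],m["cy"]],[0,0,1]])
    u=cv2.undistortPoints(np.array(px,float).reshape(-1,1,2),K,m["distortion"]).reshape(-1,2)
    d=np.c_[u,np.ones(len(u))]@m["R"]; c=-m["R"].T@m["t"]
    return (c+d*((z-c[2])/d[:,2])[:,None])[:,:2]
def yaw():
    q=robot.get_obs()["tool_rot"]; x,y,z,ww=q
    return np.degrees(np.arctan2(2*(x*y+z*ww),1-2*(y*y+z*z)))
def go(X,Y,jaw=None):
    """jaw: world direction (deg) of closing line; prints roll (units), then shift in tool axes after that roll"""
    o=robot.get_obs();p=o["position"];ps=yaw();r=0
    if jaw is not None:
        r=-(((jaw+90)-ps+90)%180-90)   # tool x yaw = jaw+90
        q6=np.degrees(o["q"][5])
    a=np.radians(ps-r);dx,dy=X-p[0],Y-p[1]
    print("t %.1f pos %s yaw %.1f q6 %.2f roll %.2f (after: x %.4f y %.4f) z %.4f"%(o["time"],p.round(4),ps,o["q"][5],r/10,dx*np.cos(a)+dy*np.sin(a),dx*np.sin(a)-dy*np.cos(a),p[2]))
E
python3 - <<'E'
from h import *
T1=lambda p:np.array(p)/2+[120,160]-.25
T2=lambda p:np.array(p)/3.75+[220,170]-.37
R={}
for n,c in(("long_tray",[(642,177),(713,170),(747,420),(675,429)]),("short_tray",[(25,216),(98,216),(94,361),(20,359)])):
    k=w(T1(c),.012);e=k-np.roll(k,-1,0)
    ax=(k[0]+k[1]-k[2]-k[3])/2;R[n]=[*k.mean(0),np.degrees(np.arctan2(ax[1],ax[0]))];print(n,np.round(R[n],4),np.linalg.norm(e,axis=1).round(3))
for n,c,z in(("long_battery",[(57,70),(105,20),(205,115),(155,165)],.032),("transmitter",[(530,475),(622,485),(618,548),(525,537)],.032),("camera_unit",[(38,498),(84,450),(137,497),(93,545)],.032)):
    k=w(T2(c),z);e=k-np.roll(k,-1,0);ax=-e[1];print(n,k.mean(0).round(4),np.linalg.norm(e,axis=1).round(3),"edge12 dir",np.degrees(np.arctan2(ax[1],ax[0])).round(1))
for n,c,z in(("small",(322,290),.034),("large",(580,293),.034),("sshaft",(323,288),.041),("lshaft",(584,290),.041)):
    print(n,w([T2(c)],z).round(4))
for n in("large_motor","camera_unit","transmitter","long_battery"):
    d=robot.outline_of("top",n)
    if d:
        c=np.argwhere(d[0]["region"])[:,::-1].astype(np.float32);r=cv2.minAreaRect(c);print(n,d[0]["conf"],r[0],w([c.mean(0)],.032).round(4))
json.dump(R,open("R.json","w"))
for n,x in(("long_tray",(-.083,-.017,.066)),("short_tray",(-.033,.033))):
    X,Y,t=R[n];t=np.radians(t)
    for v in x: print(n,v,round(X+v*np.cos(t),4),round(Y+v*np.sin(t),4))
E
```

```text
long_tray [ 0.4654 -0.2914  7.6485] [0.068 0.233 0.068 0.233]
short_tray [0.4598 0.2954 1.4519] [0.07  0.133 0.07  0.133]
long_battery [0.6654 0.1056] [0.034 0.07  0.035 0.069] edge12 dir -132.4
transmitter [ 0.4666 -0.114 ] [0.044 0.03  0.045 0.03 ] edge12 dir 177.0
camera_unit [0.4672 0.1178] [0.032 0.034 0.031 0.035] edge12 dir -129.5
small [[0.5696 0.0088]]
large [[ 0.5713 -0.1155]]
sshaft [[0.5697 0.0082]]
lshaft [[ 0.5719 -0.1166]]
large_motor 0.74 (373.8000183105469, 249.4000244140625) [[ 0.5688 -0.1147]]
camera_unit 0.95 (242.50003051757812, 302.0000305175781) [[0.4677 0.1178]]
transmitter 0.9 (371.9451599121094, 305.993896484375) [[ 0.4665 -0.1126]]
long_battery 0.85 (254.75001525878906, 195.75) [[0.6631 0.1045]]
long_tray -0.083 0.3831 -0.3024
long_tray -0.017 0.4486 -0.2936
long_tray 0.066 0.5308 -0.2826
short_tray -0.033 0.4268 0.2946
short_tray 0.033 0.4928 0.2963
```

```bash
python3 -c "
from h import *
go(.5715,-.1155,90)"
```

```text
t 0.8 pos [ 0.2553 -0.5704  0.2446] yaw 24.1 q6 -0.18 roll 2.41 (after: x 0.3162 y -0.4549) z 0.2446
```

```bash
python3 -m jog '[0.07,0,0,0,0.8, 0.07,0,0,0,0.8, 0.07,0,0,0,0.8, 0.07,0.0316,-0.0455,0,0, 0.07,0.0316,-0.0455,0,0, 0.07,0.0316,-0.0455,0,0, 0.07,0.0316,-0.0455,0,0, 0.07,0.0316,-0.0455,0.01,0, 0.07,0.0316,-0.0455,0.02,0, 0.07,0.0316,-0.0455,0.02,0, 0.07,0.0316,-0.0455,0.02,0, 0.07,0.0316,-0.0455,0.02,0, 0.07,0.0316,-0.0455,0.02,0, 0.07,0,0,0,0, 0.07,0,0,0,0]'; python3 - <<'E'
from h import *
go(.5715,-.1155,90)
a=robot.camera("scene");cv2.imwrite("pics/s1.png",cv2.resize(a[150:400,150:450],(720,600)))
E
```

```text
time: 2.68
position: [0.5704, -0.1149, 0.1346]
tool_rot: [1.0, 0.001, -0.0, 0.0]
ft_force: [-0.6, 0.6, 0.9]
grip_width: 0.07
grip_force: 0.0
t 2.7 pos [ 0.5704 -0.1149  0.1346] yaw 0.2 q6 1.18 roll 0.02 (after: x 0.0011 y 0.0006) z 0.1346
```

View pics/s1.png

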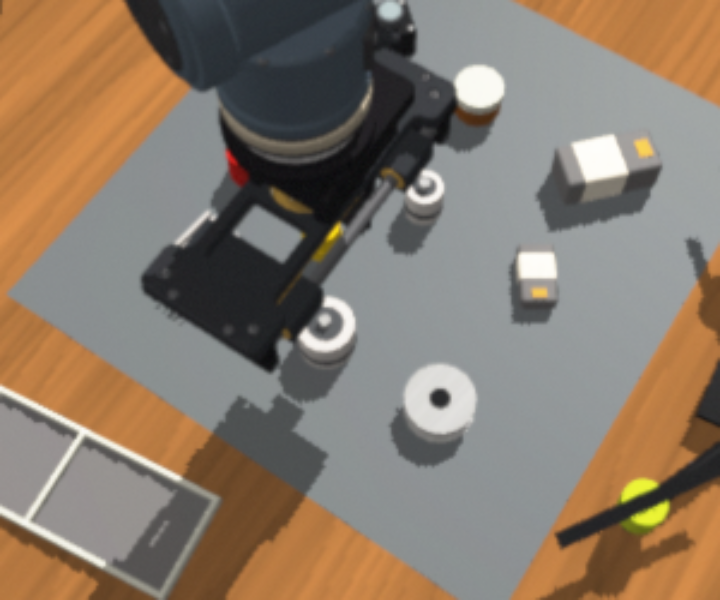

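The gripper is hovering over the large motor; descending and gripping.

```bash
python3 -m jog '[0.07,0.001,0.0006,0.02,0, 0.07,0,0,0.02,0, 0.07,0,0,0.02,0, 0.07,0,0,0.02,0, 0.07,0,0,0.018,0, 0.07,0,0,0,0, 0.03,0,0,0,0, 0.03,0,0,0,0, 0.03,0,0,0,0, 0.03,0,0,0,0, 0.03,0,0,0,0]' 20; python3 -c "
from h import *
go(.3831,-.3024,97.65)"
```

```text
time: 4.1
position: [0.5717, -0.1154, 0.037]
tool_rot: [1.0, 0.001, 0.0, 0.0]
ft_force: [0.0, 1.0, 2.9]
grip_width: 0.0392
grip_force: 20.0
t 4.1 pos [ 0.5717 -0.1154  0.037 ] yaw 0.1 q6 1.18 roll -0.75 (after: x -0.2118 y 0.1602) z 0.0370
```

```bash
python3 -m jog '[0.03,0,0,-0.01,0, 0.03,0,0,-0.02,0, 0.03,0,0,-0.025,0, 0.03,0,0,-0.025,-0.35, 0.03,0,0,-0.01,-0.4, 0.03,-0.0265,0.02,0,0, 0.03,-0.0265,0.02,0,0, 0.03,-0.0265,0.02,0,0, 0.03,-0.0265,0.02,0,0, 0.03,-0.0265,0.02,0,0, 0.03,-0.0265,0.02,0,0, 0.03,-0.0265,0.02,0,0, 0.03,-0.0265,0.02,0,0, 0.03,0,0,0.02,0, 0.03,0,0,0.02,0, 0.03,0,0,0,0]'; python3 -c "
from h import *
go(.3831,-.3024,97.65)"
```

```text
time: 6.1
position: [0.3818, -0.3014, 0.0859]
tool_rot: [0.998, 0.066, -0.001, -0.001]
ft_force: [-0.5, 0.5, -0.3]
grip_width: 0.0396
grip_force: 20.0
t 6.1 pos [ 0.3818 -0.3014  0.0859] yaw 7.6 q6 0.54 roll -0.01 (after: x 0.0012 y 0.0011) z 0.0859
```

```bash
python3 -m jog '[0.03,0.001,0.001,0.02,0, 0.03,0,0,0.015,0, 0.03,0,0,0.006,0, 0.03,0,0,0.003,0, 0.03,0,0,0.001,0, 0.03,0,0,0,0]'
```

```text
time: 6.85
position: [0.3837, -0.3031, 0.0418]
tool_rot: [0.998, 0.066, 0.0, 0.0]
ft_force: [-0.5, -0.2, -0.8]
grip_width: 0.0395
grip_force: 20.0
```

```bash
python3 -m jog '[0.03,0,0,0.001,0, 0.03,0,0,0.001,0, 0.03,0,0,0,0]'
```

```text
time: 7.22
position: [0.3837, -0.3031, 0.0399]
tool_rot: [0.998, 0.066, 0.0, 0.0]
ft_force: [-0.8, 0.2, 3.2]
grip_width: 0.0392
grip_force: 20.0
```

```bash
python3 -m jog '[0.055,0,0,0,0, 0.055,0,0,0,0, 0.055,0,0,-0.01,0, 0.055,0,0,-0.025,0, 0.055,0,0,-0.04,0, 0.06,0,0,-0.04,0, 0.06,0,0,0,0]'; python3 -c "
from h import *
go(.4674,.1178,-129.5+90);go(.4674,.1178,-129.5)"
```

```text
time: 8.1
position: [0.385, -0.3045, 0.1578]
tool_rot: [0.998, 0.066, 0.002, 0.003]
ft_force: [-0.4, -0.0, 0.3]
grip_width: 0.0591
grip_force: 0.0
t 8.1 pos [ 0.385  -0.3045  0.1578] yaw 7.6 q6 0.54 roll -4.29 (after: x 0.3783 y -0.2050) z 0.1578
t 8.1 pos [ 0.385  -0.3045  0.1578] yaw 7.6 q6 0.54 roll 4.71 (after: x -0.2050 y -0.3783) z 0.1578
```

```bash
python3 -m jog '[0.06,0,0,0,-1, 0.06,0,0,0,-1, 0.06,0,0,0,-1, 0.06,0,0,0,-1, 0.06,0,0,0,-0.15, 0.06,0.0414,-0.0239,0,0, 0.06,0.0414,-0.0239,0,0, 0.06,0.0414,-0.0239,0,0, 0.06,0.0414,-0.0239,0,0, 0.06,0.0414,-0.0239,0,0, 0.06,0.0414,-0.0239,0,0, 0.06,0.0414,-0.0239,0,0, 0.06,0.0414,-0.0239,0,0, 0.06,0.0414,-0.0239,0,0, 0.06,0,0,0.025,0, 0.06,0,0,0,0, 0.06,0,0,0,0]'; python3 - <<'E'
from h import *
go(.4674,.1178,-41)
E
```

```text
time: 10.22
position: [0.4648, 0.1192, 0.1296]
tool_rot: [0.91, 0.415, -0.0, -0.0]
ft_force: [-1.5, -0.0, -0.6]
grip_width: 0.06
grip_force: 0.0
t 10.2 pos [0.4648 0.1192 0.1296] yaw 49.0 q6 0.73 roll 0.00 (after: x 0.0007 y 0.0029) z 0.1296
```

```bash
python3 -m jog '[0.06,0.0007,0.0029,0.02,0, 0.06,0,0,0.02,0, 0.06,0,0,0.02,0, 0.06,0,0,0.02,0, 0.06,0,0,0.0125,0, 0.06,0,0,0,0, 0.025,0,0,0,0, 0.025,0,0,0,0, 0.025,0,0,0,0, 0.025,0,0,0,0, 0.025,0,0,0,0]' 12; python3 -c "
from h import *
go(.4486,-.2936,97.65)"
```

```text
time: 11.6
position: [0.4678, 0.1182, 0.0375]
tool_rot: [0.91, 0.416, 0.0, 0.0]
ft_force: [1.5, 0.7, 5.2]
grip_width: 0.034
grip_force: 12.0
t 11.6 pos [0.4678 0.1182 0.0375] yaw 49.1 q6 0.73 roll 4.15 (after: x -0.0739 y 0.4056) z 0.0375
```

```bash
python3 -m jog '[0.025,0,0,-0.01,0, 0.025,0,0,-0.02,0, 0.025,0,0,-0.025,1, 0.025,0,0,-0.025,1, 0.025,0,0,-0.01,1, 0.025,0,0,0,1, 0.025,0,0,0,0.15, 0.025,-0.0074,0.0406,0,0, 0.025,-0.0074,0.0406,0,0, 0.025,-0.0074,0.0406,0,0, 0.025,-0.0074,0.0406,0,0, 0.025,-0.0074,0.0406,0,0, 0.025,-0.0074,0.0406,0,0, 0.025,-0.0074,0.0406,0,0, 0.025,-0.0074,0.0406,0,0, 0.025,-0.0074,0.0406,0,0, 0.025,-0.0074,0.0406,0,0, 0.025,0,0,0.03,0, 0.025,0,0,0.01,0, 0.025,0,0,0,0]'; python3 -c "
from h import *
go(.4486,-.2936,97.65)"
```

```text
time: 14.1
position: [0.4473, -0.2929, 0.0863]
tool_rot: [0.998, 0.067, -0.001, -0.001]
ft_force: [0.7, 0.2, 0.1]
grip_width: 0.0342
grip_force: 12.0
t 14.1 pos [ 0.4473 -0.2929  0.0863] yaw 7.7 q6 0.65 roll 0.00 (after: x 0.0012 y 0.0009) z 0.0863
```

```bash
python3 -m jog '[0.025,0.001,0,0.02,0, 0.025,0,0,0.015,0, 0.025,0,0,0.006,0, 0.025,0,0,0.003,0, 0.025,0,0,0.001,0, 0.025,0,0,0,0]';python3 -m jog '[0.025,0,0,0.001,0,0.025,0,0,0,0]'
```

```text
time: 14.85
position: [0.4492, -0.2941, 0.0424]
tool_rot: [0.998, 0.066, 0.0, 0.0]
ft_force: [1.1, -0.4, -0.7]
grip_width: 0.034
grip_force: 12.0
time: 15.1
position: [0.449, -0.294, 0.0412]
tool_rot: [0.998, 0.066, 0.0, 0.0]
ft_force: [0.2, 0.3, -0.2]
grip_width: 0.0338
grip_force: 12.0
```

```bash
python3 -m jog '[0.025,0,0,0.001,0, 0.025,0,0,0,0, 0.05,0,0,0,0, 0.05,0,0,0,0, 0.05,0,0,-0.01,0, 0.05,0,0,-0.025,0, 0.05,0,0,-0.04,0, 0.06,0,0,-0.04,0, 0.06,0,0,0,0]'; python3 -c "
from h import *
go(.665,.105,-42.4)"
```

```text
time: 16.23
position: [0.4507, -0.2955, 0.1586]
tool_rot: [0.998, 0.066, 0.003, 0.003]
ft_force: [-0.4, -1.3, -0.2]
grip_width: 0.0585
grip_force: 0.0
t 16.2 pos [ 0.4507 -0.2955  0.1586] yaw 7.6 q6 0.65 roll -4.00 (after: x 0.4403 y -0.1118) z 0.1586
```

```bash
python3 -m jog '[0.06,0,0,0,-1, 0.06,0,0,0,-1, 0.06,0,0,0,-1, 0.06,0,0,0,-1, 0.06,0.044,-0.0112,0,0, 0.06,0.044,-0.0112,0,0, 0.06,0.044,-0.0112,0,0, 0.06,0.044,-0.0112,0,0, 0.06,0.044,-0.0112,0,0, 0.06,0.044,-0.0112,0,0, 0.06,0.044,-0.0112,0,0, 0.06,0.044,-0.0112,0,0, 0.06,0.044,-0.0112,0,0, 0.06,0.044,-0.0112,0,0, 0.06,0,0,0.025,0, 0.06,0,0,0,0, 0.06,0,0,0,0]'; python3 -c "
from h import *
go(.665,.105,-42.4)"
```

```text
time: 18.35
position: [0.6625, 0.1061, 0.1297]
tool_rot: [0.915, 0.403, -0.001, -0.0]
ft_force: [1.0, -0.5, 0.3]
grip_width: 0.0598
grip_force: 0.0
t 18.4 pos [0.6625 0.1061 0.1297] yaw 47.6 q6 0.73 roll -0.00 (after: x 0.0009 y 0.0026) z 0.1297
```

```bash
python3 -m jog '[0.06,0.0009,0.0026,0.02,0, 0.06,0,0,0.02,0, 0.06,0,0,0.02,0, 0.06,0,0,0.02,0, 0.06,0,0,0.0125,0, 0.06,0,0,0,0, 0.025,0,0,0,0, 0.025,0,0,0,0, 0.025,0,0,0,0, 0.025,0,0,0,0, 0.025,0,0,0,0]' 25; python3 -c "
from h import *
go(.5308,-.2826,97.65)"
```

```text
time: 19.73
position: [0.6661, 0.1053, 0.0383]
tool_rot: [0.915, 0.404, 0.001, 0.0]
ft_force: [0.3, -0.5, 3.2]
grip_width: 0.0339
grip_force: 25.0
t 19.7 pos [0.6661 0.1053 0.0383] yaw 47.6 q6 0.73 roll 4.00 (after: x -0.1858 y 0.3665) z 0.0383
```

```bash
python3 -m jog '[0.025,0,0,-0.01,0, 0.025,0,0,-0.02,0, 0.025,0,0,-0.025,1, 0.025,0,0,-0.025,1, 0.025,0,0,-0.01,1, 0.025,0,0,0,1, 0.025,-0.0186,0.0366,0,0, 0.025,-0.0186,0.0366,0,0, 0.025,-0.0186,0.0366,0,0, 0.025,-0.0186,0.0366,0,0, 0.025,-0.0186,0.0366,0,0, 0.025,-0.0186,0.0366,0,0, 0.025,-0.0186,0.0366,0,0, 0.025,-0.0186,0.0366,0,0, 0.025,-0.0186,0.0366,0,0, 0.025,-0.0186,0.0366,0,0, 0.025,0,0,0.03,0, 0.025,0,0,0.01,0, 0.025,0,0,0,0, 0.025,0,0,0,0]'; python3 -c "
from h import *
go(.5308,-.2826,97.65)"
```

```text
time: 22.22
position: [0.5303, -0.2816, 0.0885]
tool_rot: [0.998, 0.067, 0.001, 0.0]
ft_force: [-0.6, 0.4, -2.3]
grip_width: 0.0336
grip_force: 25.0
t 22.2 pos [ 0.5303 -0.2816  0.0885] yaw 7.7 q6 0.76 roll 0.00 (after: x 0.0004 y 0.0010) z 0.0885
```

```bash
python3 -m jog '[0.025,0,0.001,0.02,0, 0.025,0,0,0.015,0, 0.025,0,0,0.006,0, 0.025,0,0,0.003,0, 0.025,0,0,0.001,0, 0.025,0,0,0,0]';python3 -m jog '[0.025,0,0,0.001,0,0.025,0,0,0,0]'
```

```text
time: 22.98
position: [0.5299, -0.2831, 0.0429]
tool_rot: [0.998, 0.066, 0.0, 0.0]
ft_force: [-0.9, 0.3, -2.5]
grip_width: 0.0341
grip_force: 25.0
time: 23.22
position: [0.5297, -0.283, 0.0417]
tool_rot: [0.998, 0.066, 0.0, 0.0]
ft_force: [-0.9, 0.4, -1.4]
grip_width: 0.0339
grip_force: 25.0
```

```bash
python3 -m jog '[0.025,0,0,0.001,0, 0.025,0,0,0,0, 0.05,0,0,0,0, 0.05,0,0,0,0, 0.05,0,0,-0.01,0, 0.05,0,0,-0.025,0, 0.05,0,0,-0.04,0, 0.05,0,0,-0.03,0, 0.05,0,0,0,0]'; python3 -c "
from h import *
go(.4665,-.1135,-4)"
```

```text
time: 24.35
position: [0.5313, -0.2842, 0.1486]
tool_rot: [0.998, 0.066, 0.003, 0.002]
ft_force: [0.7, 0.6, -0.4]
grip_width: 0.05
grip_force: 0.0
t 24.4 pos [ 0.5313 -0.2842  0.1486] yaw 7.6 q6 0.76 roll -7.84 (after: x 0.1657 y -0.0766) z 0.1486
```

```bash
python3 -m jog '[0.055,0,0,0,-1, 0.055,0,0,0,-1, 0.055,0,0,0,-1, 0.055,0,0,0,-1, 0.055,0,0,0,-1, 0.055,0,0,0,-1, 0.055,0,0,0,-1, 0.055,0,0,0,-0.84, 0.055,0.0331,-0.0153,0,0, 0.055,0.0331,-0.0153,0,0, 0.055,0.0331,-0.0153,0,0, 0.055,0.0331,-0.0153,0,0, 0.055,0.0331,-0.0153,0,0, 0.055,0,0,0.02,0, 0.055,0,0,0,0, 0.055,0,0,0,0]'; python3 -c "
from h import *
go(.4665,-.1135,-4)"
```

```text
time: 26.35
position: [0.465, -0.1129, 0.1254]
tool_rot: [0.731, 0.682, -0.0, -0.0]
ft_force: [1.1, 1.2, -0.8]
grip_width: 0.0552
grip_force: 0.0
t 26.4 pos [ 0.465  -0.1129  0.1254] yaw 86.0 q6 -0.40 roll -0.00 (after: x -0.0005 y 0.0015) z 0.1254
```

```bash
python3 -m jog '[0.055,-0.0005,0.0015,0.02,0, 0.055,0,0,0.02,0, 0.055,0,0,0.02,0, 0.055,0,0,0.02,0, 0.055,0,0,0.008,0, 0.055,0,0,0,0, 0.02,0,0,0,0, 0.02,0,0,0,0, 0.02,0,0,0,0, 0.02,0,0,0,0, 0.02,0,0,0,0]' 14; python3 -c "
from h import *
go(.4928,.2963,1.5)"
```

```text
time: 27.72
position: [0.4666, -0.1132, 0.038]
tool_rot: [0.731, 0.682, 0.0, 0.0]
ft_force: [-0.3, 0.5, 4.9]
grip_width: 0.0298
grip_force: 14.0
t 27.7 pos [ 0.4666 -0.1132  0.038 ] yaw 86.0 q6 -0.40 roll -0.55 (after: x 0.4087 y 0.0369) z 0.0380
```

```bash
python3 -m jog '[0.02,0,0,-0.01,0, 0.02,0,0,-0.02,0, 0.02,0,0,-0.025,-0.3, 0.02,0,0,-0.025,-0.25, 0.02,0,0,-0.01,0, 0.02,0.0409,0.0037,0,0, 0.02,0.0409,0.0037,0,0, 0.02,0.0409,0.0037,0,0, 0.02,0.0409,0.0037,0,0, 0.02,0.0409,0.0037,0,0, 0.02,0.0409,0.0037,0,0, 0.02,0.0409,0.0037,0,0, 0.02,0.0409,0.0037,0,0, 0.02,0.0409,0.0037,0,0, 0.02,0.0409,0.0037,0,0, 0.02,0,0,0.03,0, 0.02,0,0,0.01,0, 0.02,0,0,0,0, 0.02,0,0,0,0]'; python3 -c "
from h import *
go(.4928,.2963,1.5)"
```

```text
time: 30.1
position: [0.493, 0.2963, 0.088]
tool_rot: [0.698, 0.716, 0.0, 0.0]
ft_force: [0.7, 0.1, -2.0]
grip_width: 0.0301
grip_force: 14.0
t 30.1 pos [0.493  0.2963 0.088 ] yaw 91.4 q6 0.32 roll -0.01 (after: x 0.0000 y -0.0002) z 0.0880
```

```bash
python3 -m jog '[0.02,0,0,0.02,0, 0.02,0,0,0.015,0, 0.02,0,0,0.006,0, 0.02,0,0,0.003,0, 0.02,0,0,0.001,0, 0.02,0,0,0,0]';python3 -m jog '[0.02,0,0,0.001,0,0.02,0,0,0,0]';python3 -m jog '[0.02,0,0,0.001,0,0.02,0,0,0,0]'
```

```text
time: 30.85
position: [0.4928, 0.2968, 0.0429]
tool_rot: [0.698, 0.716, 0.0, 0.0]
ft_force: [-0.6, 0.5, -1.1]
grip_width: 0.0294
grip_force: 14.0
time: 31.1
position: [0.4926, 0.2967, 0.0417]
tool_rot: [0.698, 0.716, 0.0, 0.0]
ft_force: [0.1, -0.1, -1.2]
grip_width: 0.0299
grip_force: 14.0
time: 31.35
position: [0.4927, 0.2968, 0.041]
tool_rot: [0.698, 0.716, 0.0, 0.0]
ft_force: [-0.9, 0.7, 3.7]
grip_width: 0.0302
grip_force: 14.0
```

Contact; release, lift, and go for the small motor at (0.5697, 0.0085) with the jaw along y.

```bash
python3 -m jog '[0.045,0,0,0,0, 0.045,0,0,0,0, 0.045,0,0,-0.01,0, 0.045,0,0,-0.025,0, 0.045,0,0,-0.04,0, 0.045,0,0,-0.03,0, 0.045,0,0,0,0]'; python3 -c "
from h import *
go(.5697,.0085,91.45)"
```

```text
time: 32.22
position: [0.4943, 0.2975, 0.1486]
tool_rot: [0.698, 0.716, 0.003, 0.001]
ft_force: [1.3, -0.2, -0.5]
grip_width: 0.045
grip_force: 0.0
t 32.2 pos [0.4943 0.2975 0.1486] yaw 91.5 q6 0.32 roll -8.99 (after: x -0.0680 y -0.2908) z 0.1486
```

```bash
python3 -m jog '[0.055,0,0,0,1, 0.055,0,0,0,1, 0.055,0,0,0,1, 0.055,0,0,0,1, 0.055,0,0,0,1, 0.055,0,0,0,1, 0.055,0,0,0,1, 0.055,0,0,0,1, 0.055,0,0,0,1, 0.055,0.0097,0.0415,0,0, 0.055,0.0097,0.0415,0,0, 0.055,0.0097,0.0415,0,0, 0.055,0.0097,0.0415,0,0, 0.055,0.0097,0.0415,0,0, 0.055,0.0097,0.0415,0,0, 0.055,0.0097,0.0415,0,0, 0.055,0,0,0.02,0, 0.055,0,0,0,0, 0.055,0,0,0,0]'; python3 -c "
from h import *
go(.5697,.0085,91.45)"
```

```text
time: 34.6
position: [0.5676, 0.0086, 0.1252]
tool_rot: [1.0, 0.013, -0.001, -0.0]
ft_force: [-0.2, 0.4, -0.1]
grip_width: 0.0546
grip_force: 0.0
t 34.6 pos [0.5676 0.0086 0.1252] yaw 1.5 q6 1.36 roll 0.01 (after: x 0.0021 y 0.0001) z 0.1252
```

```bash
python3 -m jog '[0.055,0.002,0,0.02,0, 0.055,0,0,0.02,0, 0.055,0,0,0.02,0, 0.055,0,0,0.02,0, 0.055,0,0,0.008,0, 0.055,0,0,0,0, 0.015,0,0,0,0, 0.015,0,0,0,0, 0.015,0,0,0,0, 0.015,0,0,0,0, 0.015,0,0,0,0]' 12; python3 -c "
from h import *
go(.4268,.2946,91.45)"
```

```text
time: 35.98
position: [0.5703, 0.0081, 0.0379]
tool_rot: [1.0, 0.013, 0.0, 0.0]
ft_force: [-0.3, 0.1, 3.0]
grip_width: 0.0276
grip_force: 12.0
t 36.0 pos [0.5703 0.0081 0.0379] yaw 1.5 q6 1.36 roll 0.01 (after: x -0.1362 y -0.2901) z 0.0379
```

```bash
python3 -m jog '[0.015,0,0,-0.01,0, 0.015,0,0,-0.02,0, 0.015,0,0,-0.025,0, 0.015,0,0,-0.025,0, 0.015,0,0,-0.01,0, 0.015,-0.017,-0.0363,0,0, 0.015,-0.017,-0.0363,0,0, 0.015,-0.017,-0.0363,0,0, 0.015,-0.017,-0.0363,0,0, 0.015,-0.017,-0.0363,0,0, 0.015,-0.017,-0.0363,0,0, 0.015,-0.017,-0.0363,0,0, 0.015,-0.017,-0.0363,0,0, 0.015,0,0,0.03,0, 0.015,0,0,0.01,0, 0.015,0,0,0,0, 0.015,0,0,0,0]'; python3 -c "
from h import *
go(.4268,.2946,91.45)"
```

```text
time: 38.1
position: [0.4272, 0.2945, 0.088]
tool_rot: [1.0, 0.013, 0.0, -0.0]
ft_force: [0.7, 0.0, 0.0]
grip_width: 0.0279
grip_force: 12.0
t 38.1 pos [0.4272 0.2945 0.088 ] yaw 1.4 q6 1.93 roll -0.00 (after: x -0.0004 y -0.0001) z 0.0880
```

```bash
python3 -m jog '[0.015,0,0,0.02,0, 0.015,0,0,0.015,0, 0.015,0,0,0.006,0, 0.015,0,0,0.003,0, 0.015,0,0,0.002,0, 0.015,0,0,0,0]';python3 -m jog '[0.015,0,0,0.001,0,0.015,0,0,0,0]'
```

```text
time: 38.85
position: [0.4266, 0.2949, 0.0417]
tool_rot: [1.0, 0.013, 0.0, -0.0]
ft_force: [-0.8, 0.3, 0.0]
grip_width: 0.0281
grip_force: 12.0
time: 39.1
position: [0.4267, 0.295, 0.0409]
tool_rot: [1.0, 0.013, 0.0, -0.0]
ft_force: [0.4, 0.5, 2.2]
grip_width: 0.0272
grip_force: 12.0
```

Contact. Release, raise, and move away to look.

```bash
python3 -m jog '[0.045,0,0,0,0, 0.045,0,0,0,0, 0.045,0,0,-0.01,0, 0.045,0,0,-0.025,0, 0.045,0,0,-0.04,0, 0.045,0,0,-0.05,0, 0.045,0,0,-0.05,0, 0.045,0.01,-0.045,0,0, 0.045,0.01,-0.045,0,0, 0.045,0.01,-0.045,0,0, 0.045,0.01,-0.045,0,0, 0.045,0.01,-0.045,0,0, 0.045,0,0,0,0, 0.045,0,0,0,0]'; python3 - <<'E'
from h import *
a=robot.camera("top");cv2.imwrite("pics/t9.png",cv2.resize(a[160:400,120:520],None,fx=2,fy=2))
a=robot.camera("scene");cv2.imwrite("pics/s9.png",a)
E
```

```text
time: 40.85
position: [0.4698, 0.5203, 0.2153]
tool_rot: [1.0, 0.013, -0.001, 0.001]
ft_force: [-0.3, 0.0, -0.1]
grip_width: 0.0446
grip_force: 0.0
```

View pics/t9.png

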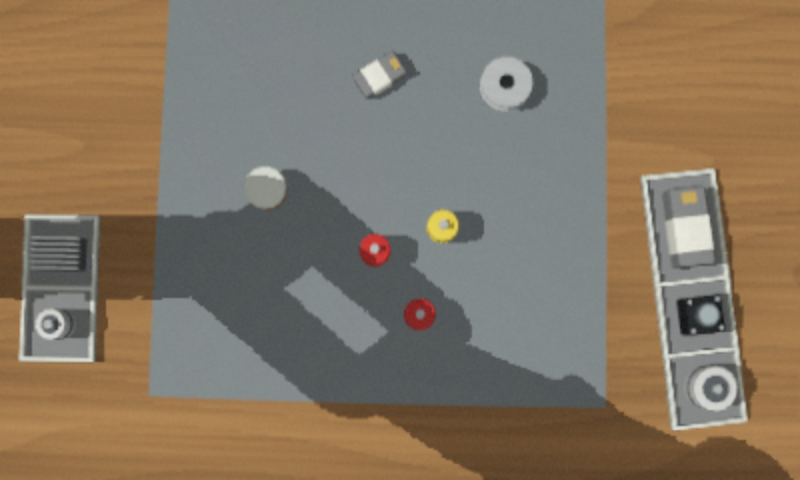

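View pics/s9.png

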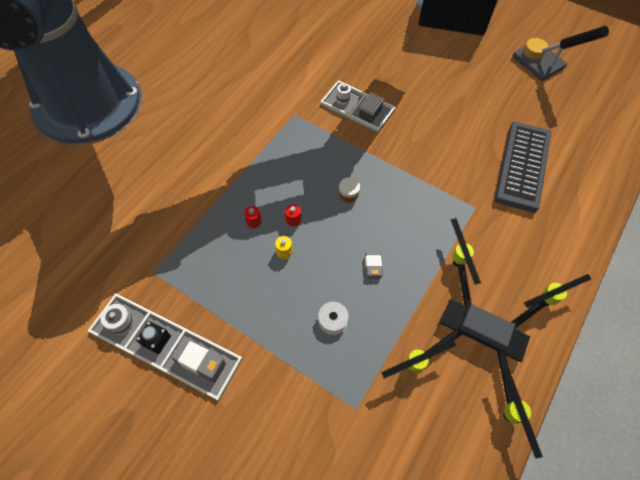

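The pictures show all five parts upright in their own compartments: battery at about (690,225) in the top crop, camera (703,314), large motor (714,388), transmitter (57,253), small motor (52,324). The jar, spool and short battery have not moved, and the arm is clear.

```bash
python3 -c "
from rig import robot
print(robot.hand_in())"
```

```text
the job is handed in; nothing more can be done
None
```

I handed the job in at about 41 s: both kits are made up, and the last pictures showed all five parts upright in their own compartments with the short battery, flux jar and solder spool where they started; the hand-in call gave no verdict.

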